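Unclip the stopper of the squat vacuum jug

ROBOT

A 6-joint arm with a two-finger parallel gripper is mounted at the origin on the work surface. World frame = base frame: x ahead of the robot, y to its left, z up, the work surface at z = 0. Lengths are in m, angles in rad, forces in N, time in s.
With the tool pointing down it reaches from about 0.4 to 0.825 m from the base axis. Payload 7 kg.
Tool frame: the origin (TCP) lies between the finger pads; the fingertips stand 17 mm ahead of it and the grasp point (between the pads) lies 2 mm behind it (env.finger_overhang is the distance from the TCP to the fingertips, in m); x points along the fingers, y is the direction in which the jaws open and shut, and the axes are right-handed (so a half turn about x gives the same grasp; the last joint's range is limited). The gripper opens to 88 mm and grips with 3 to 60 N. Pads are 19 mm wide; open, the fingers measure 130 mm over their backs; the gripper's body (78 mm by 193 mm) begins 47 mm behind the grasp point.
Start: joints at [-0.817, 0.359, 0.012, 0, -1.224, -0.288], TCP at [0.303, -0.603, 0.244] pointing down, gripper open.
Joint ranges: [-3.07, 3.07], [-1.43, 2.12], [-1.02, 1.25], [-3.03, 1.67], [-3.05, -0], [-3.03, 3.03]. Speed limits (rad/s): [2.39, 2.39, 3.01, 3.14, 3.14, 3.14].

INTERFACE

Orientations are given as a unit quaternion [x, y, z, w].
In Python, from bench import env, vision, job gives the robot as it stands.
- The arm moves only by the tool carry_out, never from a script. Its argument "targets" is a list that holds one entry, the list of rows, each a list of 4 numbers: the shift along the tool's x, y, z in cm, then the turn about the tool's x in rad. A call has exactly 8 rows; each row shifts and turns the pose as measured when the row begins, along the tool's axes as they then stand; what a row does not reach is not made up. A row lasts 1/10 s, in which the tool goes at most 50 mm and 8.59 degrees, less where a joint would pass 70% of its speed; a pose out of reach is approached as far as the arm can. A call is refused whole if a number of a shift passes 5 or a number of a turn 0.15, either way. A call with a gripper value outside its range is refused whole. "grip" is the closure, from 0 (fully open) to 1 (shut), set as the call begins (left out, the last holds). The fingers move at their own pace and stop on an object; "newtons" is the grip in N (left out, the last holds). Time passes only in rows, so rows that do not move let the fingers close, or fill a call up. It gives the time, the measured TCP pose, the force and the opening at its end, in the units of the state.
- env.read_state(): the state, without advancing time (a new reading comes with each control period).
- vision.snapshot(name): name is "scene" or "top" or "wrist"; returns a dict with "img" (384x512x3 uint8, red, green, blue), "K" (3x3 intrinsics, pixels), "extrinsics" (4x4, takes a point from camera to world coordinates). Camera axes: x right, y down, z forward; pixel columns grow to the right and rows downward; lengths in m; the calibration is good to about 2 mm. The wrist camera is an equidistant fisheye: a pixel r from the principal point sees the ray r / f radians off the axis. A picture is of the moment at which its call begins. There is no depth.
- job.job_done(): hands the job in, once; it reports no verdict.
The state is a dict: "time": time; "q": joint angles; "qvel": joint speeds; "effort": joint torques, N m; "ee_pos": TCP position; "eef_rot": TCP orientation; "wrist_force": force on the tool from outside, world axes, zero at the start; "ft_torque": the same for the moment, N m; "grip_width": finger opening in m.
Only numpy, scipy, OpenCV 4.12 (cv2) and the standard library are available. Lean on these libraries where they do the work, as an engineer would, in place of code of your own. Each camera call takes 0.05 s, during which the arm holds its last target.

TASK

The squat vacuum jug on the reading-room tea table has to be opened for refilling. Squeeze the release button on the side of its stopper, keep it held in while you pull the stopper straight up out of the neck, then set the stopper down gently, standing upright, in the middle of the empty saucer and let go.

Things in the scene. Friction and masses are not known exactly. Their poses are not given: they have to be found in the camera images.
- stopper_grip (a point): Centre of the squat jug's black stopper grip: block 30 (x) by 28 (y) mm, 44 high (top 21 above this point). z up; x points to the side with the grey button. A round flange 60 wide has its top 23 mm below this point; the foot of the stem (38 wide, inside the neck) is 63 mm below. 110 g. Fingers closing along x (one on the button, one on the opposite face) press it; along y they do not.
- release (a joint): Travel of the button, a pad 22 mm wide, 26 high, level with the grip's centre, its face 26 mm from the axis: 0 out (latched), 0.009 m fully in. Spring: 4 N at first, 7 N fully in; springs back when let go. A tooth under the rim holds the stopper unless it is in by 0.008 or more. 34 mm of lift brings the stem clear of the neck.
- jug: Squat steel vacuum jug, 130 mm wide, 150 high to its black rim, fixed; origin at the centre of its underside, z up, its black C handle on the +x side (out to 106 mm from the axis), lower than the rim. The stopper is in the middle of its top, turned independently. The taller, slimmer jug with a like stopper is not meant.
- saucer_in (a point): Centre of the upper face of the floor of the empty white saucer: 150 mm wide, 14 mm high, loose, 250 g, z up. The saucer with a glass cup on it and the larger plate of baked apples are not meant.
Not all that is in view belongs to the job. There is more than one size of the part that bears stopper_grip; the job needs the smaller. Leave any brown look-alike of the part that bears saucer_in alone.

How it is judged:
On the way:
1. the stopper is drawn at least 10 mm up with its release button held in (by 5 mm or more) (value of joint release above 0.005 m and distance of stopper_grip from where it was at the start of the episode above 0.01 m), for 0.1 s.
At the end, for the whole second after the job is handed in: The stopper stands upright (within 10 degrees) and at rest on the floor of the empty saucer, its axis within 35 mm of the saucer's centre, its release button sprung out again (horizontal distance between stopper_grip and saucer_in below 0.035 m and z of stopper_grip in the frame of saucer_in between 0.056 and 0.07 m and angle between each of stopper_grip, saucer_in's own z axis and vertical below 0.17 rad and linear speed of stopper below 0.02 m/s and value of joint release below 0.002 m); the robot touches nothing.
It fails at once if the stopper is dropped onto the saucer (faster than 0.6 m/s within 30 mm of its floor, a fall of about 20 mm) (horizontal distance between stopper_grip and saucer_in below 0.07 m and z of stopper_grip in the frame of saucer_in below 0.093 m and linear speed of stopper above 0.6 m/s).
It also fails if it takes over 43 s, if anything falls off the work surface, if the arm or the gripper's body presses on something with over 40 N, if the wrist force passes 120 N, or if a joint passes its speed limit or range.

## Working session

There is one attempt and no reset: what is moved stays moved. The work goes in short steps, Python scripts to look and compute and a tool call to move; the robot and the scene stay as the last step left them, time stands still between calls to the robot, and variables do not carry over. Pictures are saved under pics/ and viewed, and the job is handed in when it is done.

Besides the shell and the picture viewer there is one more tool, called after "Call:" by a JSON object that holds its "api" and its "payload", one argument or row to a line. carry_out: Moves the arm, as the interface text tells. Its arguments: {"type":"object","properties":{"targets":{"type":"array"},"grip":{"type":"number"},"newtons":{"type":"number"}},"required":["targets"]}

```bash
ls; mkdir -p pics
python3 - <<'E'
from bench import env,vision,job
import cv2,numpy as np
for n in ["scene","top","wrist"]:
    s=vision.snapshot(n); cv2.imwrite(f"pics/{n}0.png",s["img"][:,:,::-1]); np.savez(f"{n}0.npz",**s)
    print(n,np.round(s["K"],1).tolist(),np.round(s["extrinsics"],3).tolist())
print(env.read_state())
E
```

```text
pics
scene [[414.2, 0.0, 259.7], [0.0, 414.2, 191.4], [0.0, 0.0, 1.0]] [[0.258, 0.829, -0.495, 0.96], [0.966, -0.229, 0.119, -0.104], [-0.015, -0.509, -0.86, 0.947], [0.0, 0.0, 0.0, 1.0]]
top [[428.6, 0.0, 263.4], [0.0, 428.6, 198.9], [0.0, 0.0, 1.0]] [[0.026, -0.996, 0.09, 0.396], [-1.0, -0.027, -0.006, 0.032], [0.009, -0.089, -0.996, 1.111], [0.0, 0.0, 0.0, 1.0]]
wrist [[297.3, 0.0, 253.2], [0.0, 297.3, 192.4], [0.0, 0.0, 1.0]] [[-0.449, 0.859, 0.244, 0.238], [0.893, 0.432, 0.124, -0.636], [0.001, 0.274, -0.962, 0.384], [0.0, 0.0, 0.0, 1.0]]
{'time': 0.15, 'q': array([-8.16903546e-01,  3.59211171e-01,  1.12919625e-02, -2.40345100e-04,
       -1.22413690e+00, -2.88117754e-01]), 'qvel': array([ 1.36323638e-04, -1.31273346e-03,  1.44243859e-03,  1.90358852e-03,
        6.18960291e-05, -4.31638216e-05]), 'effort': array([-5.63365938e-04, -5.83277678e+01,  2.93291867e+01,  7.00104117e+00,
        8.83346947e-03, -8.37168500e-05]), 'ee_pos': array([ 0.30297941, -0.60279085,  0.24285758]), 'eef_rot': array([-0.16273754,  0.68817669,  0.16358969,  0.6878719 ]), 'wrist_force': array([ 0.10015785, -0.06165701,  0.15104038]), 'ft_torque': array([-0.06288696, -0.00758528, -0.07111573]), 'grip_width': 0.08778151536126992}
```

View pics/scene0.png

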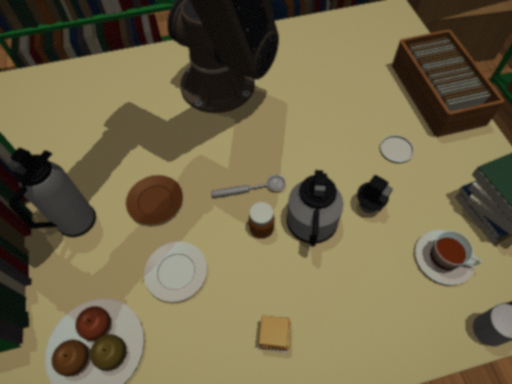

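View pics/top0.png

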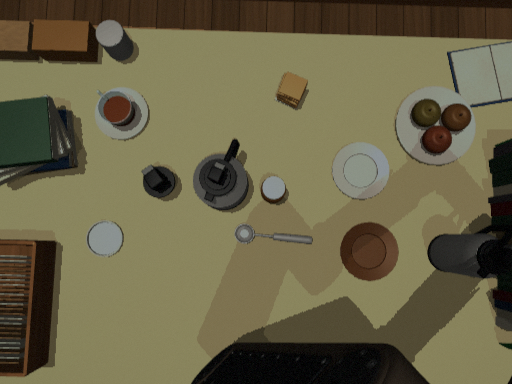

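View pics/wrist0.png

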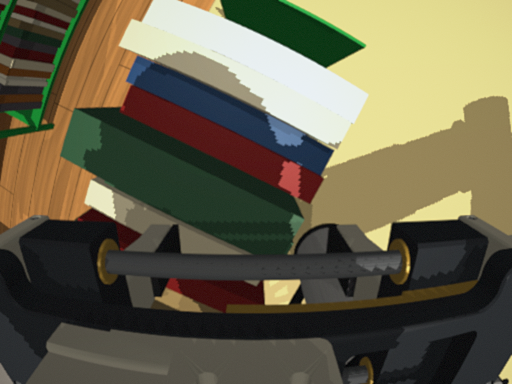

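Run:
```python
import cv2,numpy as np
a=cv2.imread("pics/scene0.png")[160:250,270:400];b=cv2.imread("pics/top0.png")[135:215,135:265]
a=cv2.resize(a,(780,540),interpolation=cv2.INTER_CUBIC);b=cv2.resize(b,(780,480),interpolation=cv2.INTER_CUBIC)
cv2.imwrite("pics/ca.png",cv2.convertScaleAbs(a,alpha=1.8));cv2.imwrite("pics/cb.png",cv2.convertScaleAbs(b,alpha=1.8))
```

```text
(no output)
```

View pics/ca.png

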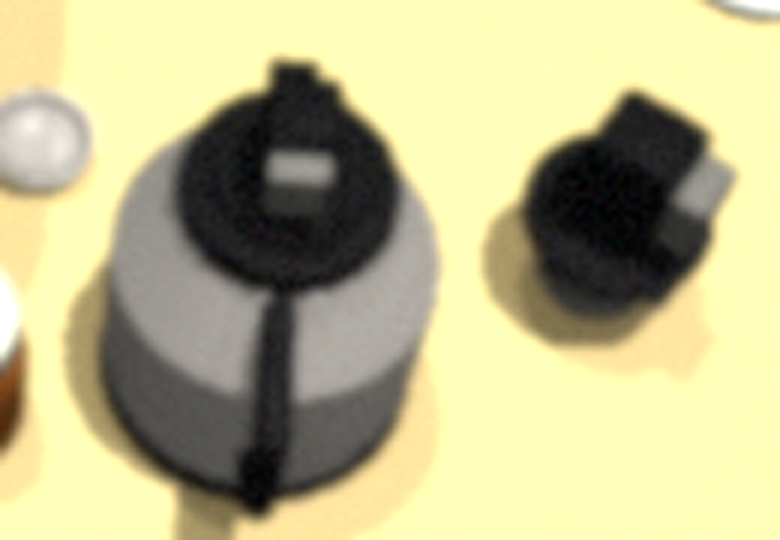

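View pics/cb.png

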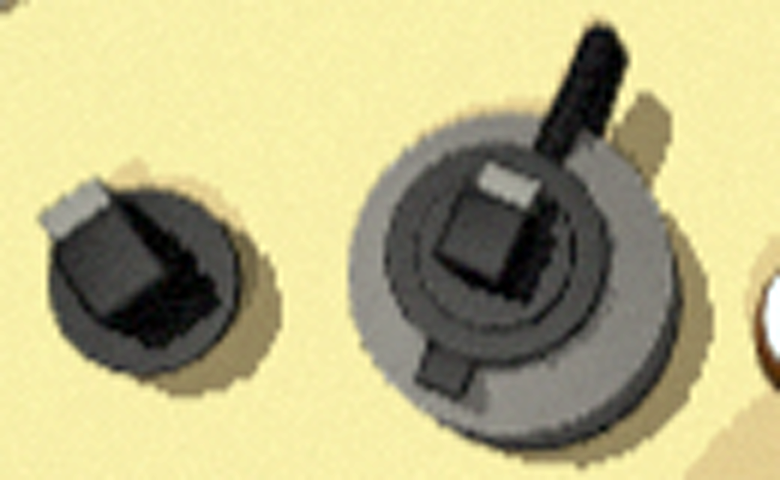

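```bash
cat > h.py <<'E'
import numpy as np,cv2
def ray(s,u,v):
    K=s["K"];E=s["extrinsics"];d=E[:3,:3]@np.array([(u-K[0,2])/K[0,0],(v-K[1,2])/K[1,1],1.]);return E[:3,3],d/np.linalg.norm(d)
def onz(s,u,v,z):
    o,d=ray(s,u,v);return o+d*(z-o[2])/d[2]
def proj(s,p):
    E=s["extrinsics"];c=E[:3,:3].T@(np.asarray(p)-E[:3,3]);q=s["K"]@c;return q[:2]/q[2]
def tri(rs):
    A=np.zeros((3,3));b=np.zeros(3)
    for o,d in rs:
        P=np.eye(3)-np.outer(d,d);A+=P;b+=P@o
    p=np.linalg.solve(A,b);return p,[np.linalg.norm((np.eye(3)-np.outer(d,d))@(p-o)) for o,d in rs]
E
python3 - <<'E'
from h import *
T=dict(np.load("top0.npz"));S=dict(np.load("scene0.npz"))
for n,s,(r0,r1,c0,c1) in (("top",T,(155,180,205,235)),("scene",S,(165,215,295,335))):
    im=s["img"][r0:r1,c0:c1].astype(float)
    g=im.mean(2); print(n); 
    if n=="top":
        for r in range(r1-r0): print(r+r0," ".join("%3d"%x for x in g[r]))
# saucer
for n,s in (("top",T),("scene",S)):
    hsv=cv2.cvtColor(s["img"],cv2.COLOR_RGB2HSV)
    m=((hsv[...,1]<45)&(hsv[...,2]>130)).astype(np.uint8)
    m=cv2.morphologyEx(m,cv2.MORPH_CLOSE,np.ones((3,3)))
    k,l,st,ce=cv2.connectedComponentsWithStats(m)
    for i in range(1,k):
        if st[i,4]>150:
            cs,_=cv2.findContours((l==i).astype(np.uint8),0,2);e=cv2.fitEllipse(max(cs,key=len))
            print(n,st[i].tolist(),np.round(e[0],1),np.round(e[1],1),np.round(onz(s,*e[0],0.014),4),np.round(onz(s,*e[0],0.0),4))
E
```

```text
top
155 121 123 112 113  98  96  79  80  77  71  73  70  72  71  72  72  73  72  74  69  36   4  15  20   9  12  12   5   8  11
156 113 112  96  88  80  80  74  73  74  74  74  73  74  74  73  73  72  74  72  68  12  16  20  14  13  13  14  24   7   3
157  92  96  80  73  74  74  73  74  73  74  74  73  73  73  72  72  73  69  70  50  13  10  23  19  10   8  29  41  36  15
158  75  81  76  73  77  73  73  74  74  72  61  64  58  61  60  60  72  72  69  24   8  16  14  18   9  15  39  44  45  57
159  76  72  76  74  74  74  63  56  57  48  44  44  44  45  39  40  49  51  52   8  14  21  11  10   5  26  49  61  47  72
160  74  75  78  70  54  57  43  39  35  33  36  30  35  39  37  35  31  36  36  23  14  16   7   7  13  42  61  69  62  68
161  75  78  75  55  35  42  36  41  38  38  34  33  34  35  35  35  39  37  37  33  31  20  15  11  43  63  69  71  69  67
162  74  57  54  37  37  37  37  40  37  36  41  72  63  35  29  32  40  38  38  36  36  33  25  21  54  70  70  69  70  69
163  58  41  35  36  36  39  39  38  34  36  59  88  85  76  64  46  33  37  38  37  38  36  35  31  42 
[... 2570 characters left out ...]
] [103.5 237.8] [34.5 35.4] [0.3838 0.4284 0.014 ] [0.3837 0.4335 0.    ]
scene [380, 138, 33, 24, 590] [396.  149.2] [22.1 32.1] [0.3918 0.4239 0.014 ] [0.3833 0.4318 0.    ]
scene [250, 202, 23, 21, 368] [261.  212.2] [19.4 22.5] [0.4826 0.0122 0.014 ] [0.4755 0.014  0.    ]
scene [416, 230, 66, 55, 995] [446.5 255.7] [48.9 59.1] [0.7129 0.4076 0.014 ] [0.7092 0.4153 0.    ]
scene [144, 242, 63, 60, 2900] [175.2 271.4] [56.4 63.6] [ 0.581  -0.2234  0.014 ] [ 0.5753 -0.2252  0.    ]
scene [45, 299, 99, 85, 3345] [ 93.8 349.4] [ 88.  108.1] [ 0.7084 -0.4201  0.014 ] [ 0.7046 -0.4248  0.    ]
scene [492, 305, 20, 32, 484] [508.  320.7] [26.6 34.7] [0.8852 0.4643 0.014 ] [0.8841 0.4728 0.    ]
```

Run:
```python
from h import *
T=dict(np.load("top0.npz"));S=dict(np.load("scene0.npz"))
C=np.array([onz(T,*p,0.200) for p in [(207.3,176.3),(218.7,180.3),(222,169.8),(211.2,167.5)]])
print(np.round(C,4),C.mean(0)); print([round(np.linalg.norm(C[i]-C[i-1]),4) for i in range(4)])
# button mask
for n,s,b in (("top",T,(158,172,210,226)),("scene",S,(170,205,305,340))):
    g=s["img"].astype(float).mean(2);m=np.zeros(g.shape,np.uint8);m[b[0]:b[1],b[2]:b[3]]=g[b[0]:b[1],b[2]:b[3]]>(62 if n=="top" else 70)
    k,l,st,ce=cv2.connectedComponentsWithStats(m)
    for i in range(1,k):
        if st[i,4]<15: continue
        cs,_=cv2.findContours((l==i).astype(np.uint8),0,2);r=cv2.minAreaRect(max(cs,key=len));print(n,st[i],ce[i],r)
        q=cv2.boxPoints(r); print(np.round([onz(s,*p,0.192) for p in q],4).tolist(),onz(s,*ce[i],.192))
# jug body: rim ellipse
cr=S["img"][158:245,280:350];cr=cv2.convertScaleAbs(cr,alpha=2.2)
cv2.imwrite("pics/s1.png",cv2.resize(cr,(640,796)[:2] if 0 else (480,597),interpolation=cv2.INTER_NEAREST)[:,:,::-1])
for p in [(0.558,0.102,0.2),(0.558,.102,.179),(.558,.102,.156)]: print(proj(T,p),proj(S,p))
```

```text
[[0.5228 0.1474 0.2   ]
 [0.5149 0.1227 0.2   ]
 [0.5378 0.1165 0.2   ]
 [0.5421 0.1398 0.2   ]] [0.52938863 0.13161484 0.2       ]
[np.float64(0.0207), np.float64(0.026), np.float64(0.0237), np.float64(0.0237)]
top [215 162  10   7  41] [219.26829268 165.2195122 ] ((219.34483337402344, 165.362060546875), (9.06014633178711, 4.333112716674805), 23.198591232299805)
[[0.5478, 0.1341, 0.192], [0.5566, 0.1308, 0.192], [0.5493, 0.1125, 0.192], [0.5405, 0.1159, 0.192]] [0.54886553 0.1234829  0.192     ]
scene [305 170  11   9  68] [309.05882353 172.92647059] ((310.0, 174.0), (8.0, 10.0), 90.0)
[[0.4989, 0.1095, 0.192], [0.5047, 0.1305, 0.192], [0.5243, 0.1238, 0.192], [0.5186, 0.1031, 0.192]] [0.50852232 0.11559196 0.192     ]
scene [319 170  21  35 264] [334.14015152 181.89772727] ((329.0, 187.0), (34.0, 20.0), 90.0)
[[0.5071, 0.1388, 0.192], [0.5187, 0.1807, 0.192], [0.5981, 0.151, 0.192], [0.5871, 0.1111, 0.192]] [0.54460699 0.15996073 0.192     ]
scene [316 186   9   4  31] [319.70967742 187.5483871 ] ((320.0, 187.5), (3.0, 8.0), 90.0)
[[0.544, 0.1193, 0.192], [0.5486, 0.1357, 0.192], [0.5556, 0.1332, 0.192], [0.5511, 0.1169, 0.192]] [0.54976749 0.12562075 0.192     ]
[229.06090903 160.67223193] [310.70874549 191.39484171]
[229.74178517 162.37311856] [309.8111992  196.40679461]
[230.45366295 164.15144996] [308.86934968 201.66613939]
```

View pics/s1.png

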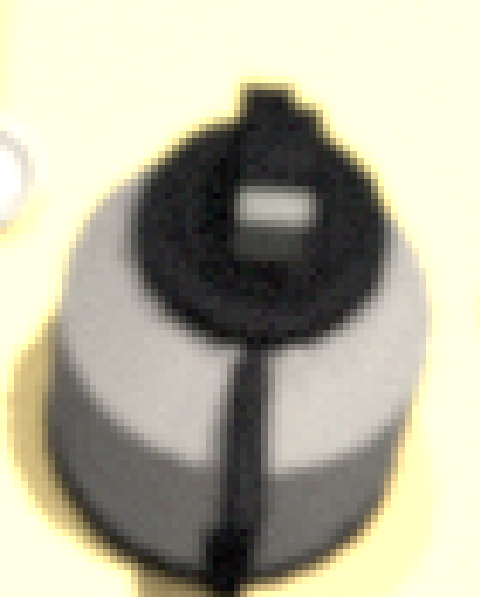

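```bash
cat >> h.py <<'E'
from scipy.spatial.transform import Rotation as R
def plan(goal,yaw,st):
    """goal TCP, yaw of tool y (world, mod pi): returns tool-frame shift cm, after/before turn"""
    r=R.from_quat(st["eef_rot"]);M=r.as_matrix();y=M[:,1]
    cur=np.arctan2(y[1],y[0]);d=(yaw-cur+np.pi/2)%np.pi-np.pi/2
    print("t",st["time"],"pos",np.round(st["ee_pos"],4),"x",np.round(M[:,0],3),"y yaw deg",round(np.degrees(cur),2))
    print("tool shift cm",np.round(M.T@(np.asarray(goal)-st["ee_pos"])*100,2),"turn about tool x",round(-d,3),"(alt",round(-d+np.sign(d)*np.pi,3),") width",st["grip_width"],"F",np.round(st["wrist_force"],1),"q",np.round(st["q"],2))
E
python3 - <<'E'
from h import *
from bench import env
plan((0.53,0.131,0.32),np.radians(-20),env.read_state())
T=dict(np.load("top0.npz"));S=dict(np.load("scene0.npz"))
print("jar",tri([ray(T,273.3,187),ray(S,261,212.2)]))
print("saucer rim",tri([ray(T,360.5,170),ray(S,175.2,271.4)]))
E
```

```text
t 0.15 pos [ 0.303  -0.6028  0.2429] x [-0.001  0.001 -1.   ] y yaw deg 116.68
tool shift cm [-7.65 55.38 53.23] turn about tool x -0.756 (alt 2.386 ) width 0.08778151536126992 F [ 0.1 -0.1  0.2] q [-0.82  0.36  0.01 -0.   -1.22 -0.29]
jar (array([0.51771497, 0.00291463, 0.08281786]), [np.float64(0.000809044760979007), np.float64(0.000809044760979034)])
saucer rim (array([ 0.57763031, -0.22545847,  0.00623997]), [np.float64(0.001046290511422892), np.float64(0.0010462905114229123)])
```

Run:
```python
from h import *
T=dict(np.load("top0.npz"));S=dict(np.load("scene0.npz"))
print("base",onz(S,75,222,0),onz(T,445,253,0)); print(tri([ray(T,495,255),ray(S,38,160)]))
cr=T["img"][200:320,400:512];cv2.imwrite("pics/t2.png",cv2.resize(cv2.convertScaleAbs(cr,alpha=2),(560,600))[:,:,::-1])
```

```text
base [ 0.37635316 -0.45305455  0.        ] [ 0.36790932 -0.44796784  0.        ]
(array([ 0.37356957, -0.4278909 ,  0.26426437]), [np.float64(0.004270067848775163), np.float64(0.0042700678487751055)])
```

View pics/t2.png

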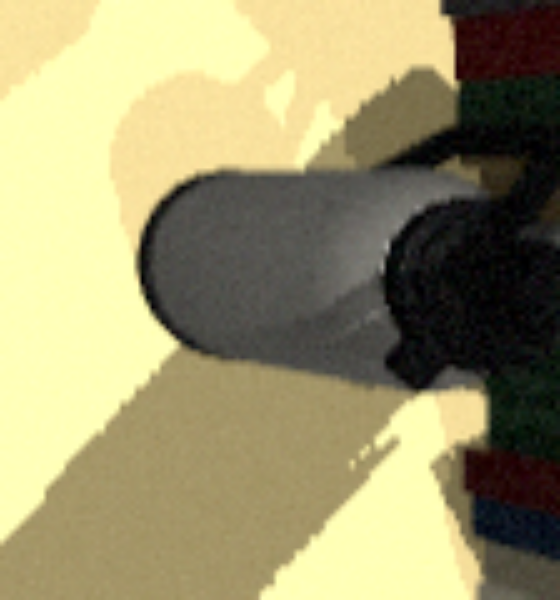

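Call:
{"api": "carry_out", "payload": {
  "targets": [
    [[-5,0,0,0],[-5,0,0,0],[-5,0,0,0],[0,2.5,4.2,0],[0,2.5,4.2,0],[0,2.5,4.2,0],[0,2.5,4.2,0],[0,2.5,4.2,0]]
  ],
  "grip": 0,
  "newtons": 30
}}

```text
time: 0.95
ee_pos: [0.435, -0.3954, 0.3945]
eef_rot: [-0.156, 0.69, 0.162, 0.688]
wrist_force: [1.4, -0.8, -0.3]
grip_width: 0.0875
```

Run:
```python
from h import *
from bench import env
plan((0.53,0.131,0.32),np.radians(-20),env.read_state())
```

```text
t 0.95 pos [ 0.435  -0.3954  0.3945] x [-0.005  0.008 -1.   ] y yaw deg 116.06
tool shift cm [ 7.8  43.05 31.67] turn about tool x -0.767 (alt 2.375 ) width 0.0875090426758978 F [ 1.4 -0.8 -0.3] q [-0.41  0.16  0.08 -0.01 -1.5  -0.71]
```

Call:
{"api": "carry_out", "payload": {
  "targets": [
    [[0,4,2.9,0],[0,4,2.9,0],[0,4,2.9,0],[0,4,2.9,0],[0,4,2.9,0],[0,4,2.9,0],[0,4,2.9,0],[0,4,2.9,0]]
  ]
}}

```text
time: 1.75
ee_pos: [0.5014, -0.0009, 0.3954]
eef_rot: [-0.156, 0.69, 0.163, 0.687]
wrist_force: [1.1, -1.9, -0.3]
grip_width: 0.0879
```

Run:
```python
from h import *
from bench import env
plan((0.53,0.131,0.32),np.radians(-20),env.read_state())
```

```text
t 1.75 pos [ 0.5014 -0.0009  0.3954] x [-0.007  0.01  -1.   ] y yaw deg 116.09
tool shift cm [ 7.65 10.5   8.38] turn about tool x -0.766 (alt 2.375 ) width 0.08791577947531606 F [ 1.1 -1.9 -0.3] q [ 0.38  0.01 -0.08 -0.01 -1.48 -1.5 ]
```

Call:
{"api": "carry_out", "payload": {
  "targets": [
    [[1.5,3.5,2.8,0],[1.5,3.5,2.8,0],[1.5,3.5,2.8,0],[0.5,0,0,-0.15],[0.5,0,0,-0.15],[0.5,0,0,-0.15],[0.5,0,0,-0.15],[0.5,0,0,-0.15]]
  ]
}}

```text
time: 2.55
ee_pos: [0.5293, 0.1447, 0.3223]
eef_rot: [-0.399, 0.582, 0.407, 0.58]
wrist_force: [-1.0, 0.2, 0.2]
grip_width: 0.0874
```

Run:
```python
from h import *
from bench import env,vision
plan((0.53,0.131,0.32),np.radians(-20),env.read_state())
s=vision.snapshot("wrist");np.savez("w1.npz",**s);cv2.imwrite("pics/w1.png",s["img"][:,:,::-1])
```

```text
t 2.55 pos [0.5293 0.1447 0.3223] x [-0.008  0.009 -1.   ] y yaw deg 159.5
tool shift cm [ 0.22 -0.55 -1.26] turn about tool x -0.009 (alt 3.133 ) width 0.08736181410279785 F [-1.   0.2  0.2] q [ 0.62  0.11 -0.13 -0.01 -1.33 -0.97]
```

View pics/w1.png

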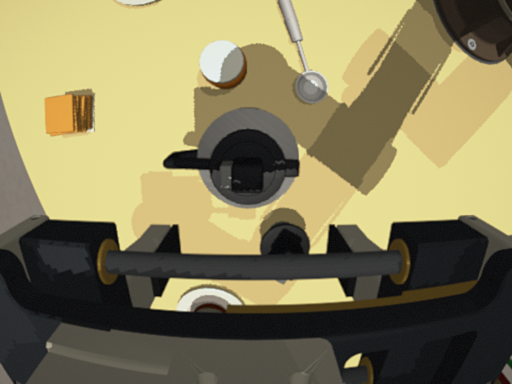

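Run:
```python
from h import *
s=dict(np.load("w1.npz"));cr=s["img"][145:205,195:275];cv2.imwrite("pics/w1c.png",cv2.resize(cv2.convertScaleAbs(cr,alpha=3,beta=10),(800,600),interpolation=cv2.INTER_NEAREST)[:,:,::-1])
```

```text
(no output)
```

View pics/w1c.png

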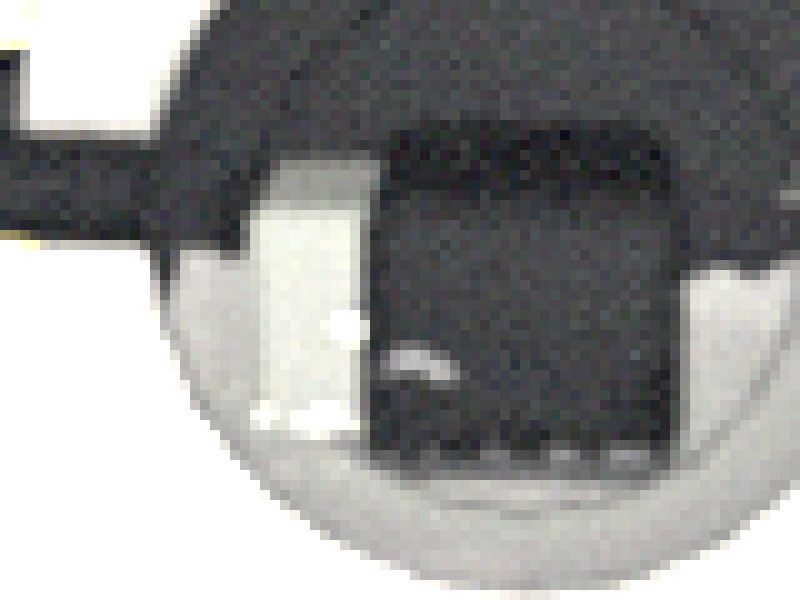

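```bash
cat >> h.py <<'E'
def fray(s,u,v):
    K=s["K"];a=(u-K[0,2])/K[0,0];b=(v-K[1,2])/K[1,1];t=np.hypot(a,b)
    d=np.array([a/t*np.sin(t),b/t*np.sin(t),np.cos(t)]);return s["extrinsics"][:3,3],s["extrinsics"][:3,:3]@d
def fonz(s,u,v,z):
    o,d=fray(s,u,v);return o+d*(z-o[2])/d[2]
E
python3 - <<'E'
from h import *
s=dict(np.load("w1.npz"));T=dict(np.load("top0.npz"));S=dict(np.load("scene0.npz"))
c=[fonz(s,195+x/10,145+y/10,.2) for x,y in [(372,190),(678,190),(678,468),(372,468)]]
c=np.array(c);print(np.round(c,4),c.mean(0),[np.linalg.norm(c[i]-c[i-1]).round(4) for i in range(4)])
e=c[0]-c[1]+c[3]-c[2];print("yaw",np.degrees(np.arctan2(e[1],e[0])))
b=np.array([fonz(s,195+x/10,145+y/10,.192) for x,y in [(252,208),(362,208),(362,432),(255,432)]]);print(np.round(b,4),b.mean(0),[np.linalg.norm(b[i]-b[i-1]).round(4) for i in range(4)])
e=b[0]-b[3];print("yaw btn",np.degrees(np.arctan2(e[1],e[0]))-90)
bc=b.mean(0)
print("button tri",tri([fray(s,195+308/10,145+320/10),ray(T,219.3,165.3),ray(S,319.9,187.6)]))
print("top tri",tri([fray(s,195+525/10,145+329/10),ray(T,214.9,173.4)]))
E
```

```text
[[0.5379 0.1154 0.2   ]
 [0.5122 0.1251 0.2   ]
 [0.5211 0.1495 0.2   ]
 [0.5475 0.1396 0.2   ]] [0.52965005 0.1324009  0.2       ] [np.float64(0.026), np.float64(0.0275), np.float64(0.026), np.float64(0.0282)]
yaw -20.65716419418638
[[0.55   0.1142 0.192 ]
 [0.5404 0.1179 0.192 ]
 [0.5483 0.138  0.192 ]
 [0.5578 0.1344 0.192 ]] [0.54913582 0.12609871 0.192     ] [np.float64(0.0216), np.float64(0.0103), np.float64(0.0216), np.float64(0.0102)]
yaw btn -201.28629628736672
button tri (array([0.54920728, 0.12529045, 0.19116149]), [np.float64(0.0008807732152418811), np.float64(0.0018221886971460123), np.float64(0.0009866524553853095)])
top tri (array([0.52884311, 0.13083786, 0.20608457]), [np.float64(0.0002120929766694698), np.float64(0.00021209297666924628)])
```

Run:
```python
from h import *
from bench import env
plan((0.5306,0.1316,0.182),np.radians(-20.7),env.read_state())
```

```text
t 2.6 pos [0.5289 0.1446 0.3213] x [-0.01   0.009 -1.   ] y yaw deg 160.02
tool shift cm [13.91 -0.77 -1.23] turn about tool x 0.013 (alt -3.129 ) width 0.08753086524996838 F [-0.4 -0.9 -0.9] q [ 0.62  0.11 -0.13 -0.01 -1.33 -0.96]
```

Call:
{"api": "carry_out", "payload": {
  "targets": [
    [[1,-0.4,-0.6,0.01],[1,-0.37,-0.6,0],[2.5,0,0,0],[2.5,0,0,0],[2.5,0,0,0],[2,0,0,0],[1,0,0,0],[0,0,0,0]]
  ]
}}

```text
time: 3.4
ee_pos: [0.5303, 0.1263, 0.1882]
eef_rot: [-0.39, 0.588, 0.399, 0.586]
wrist_force: [0.3, -0.1, 0.1]
grip_width: 0.0877
```

Run:
```python
from h import *
from bench import env
plan((0.5306,0.1316,0.182),np.radians(-20.7),env.read_state())
```

```text
t 3.4 pos [0.5303 0.1263 0.1882] x [-0.011  0.009 -1.   ] y yaw deg 157.76
tool shift cm [0.62 0.16 0.5 ] turn about tool x -0.027 (alt 3.115 ) width 0.087678508274145 F [ 0.3 -0.1  0.1] q [ 0.58  0.2  -0.34 -0.02 -1.04 -0.96]
```

Call:
{"api": "carry_out", "payload": {
  "targets": [
    [[0.3,0.16,0.5,-0.027],[0.3,0,0,0],[0,0,0,0],[0,0,0,0],[0,0,0,0],[0,0,0,0],[0,0,0,0],[0,0,0,0]]
  ]
}}

```text
time: 4.2
ee_pos: [0.5327, 0.1328, 0.1856]
eef_rot: [-0.398, 0.581, 0.406, 0.582]
wrist_force: [-0.3, 0.3, -0.2]
grip_width: 0.0874
```

Run:
```python
from h import *
from bench import env,vision
plan((0.5306,0.1316,0.182),np.radians(-20.7),env.read_state())
s=vision.snapshot("wrist");cv2.imwrite("pics/w2.png",cv2.convertScaleAbs(s["img"][:,:,::-1],alpha=1.8))
s=vision.snapshot("scene");cv2.imwrite("pics/s2.png",cv2.convertScaleAbs(cv2.resize(s["img"][120:260,240:420],(720,560)),alpha=1.8)[:,:,::-1])
```

```text
t 4.2 pos [0.5327 0.1328 0.1856] x [-0.005  0.011 -1.   ] y yaw deg 159.34
tool shift cm [ 0.36  0.16 -0.19] turn about tool x 0.001 (alt -3.141 ) width 0.08740159756545608 F [-0.3  0.3 -0.2] q [ 0.59  0.2  -0.34 -0.01 -1.03 -0.95]
```

View pics/w2.png

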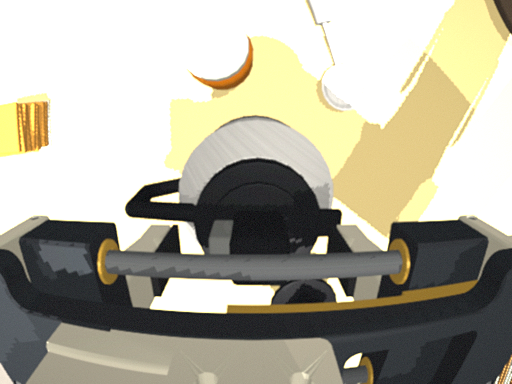

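View pics/s2.png

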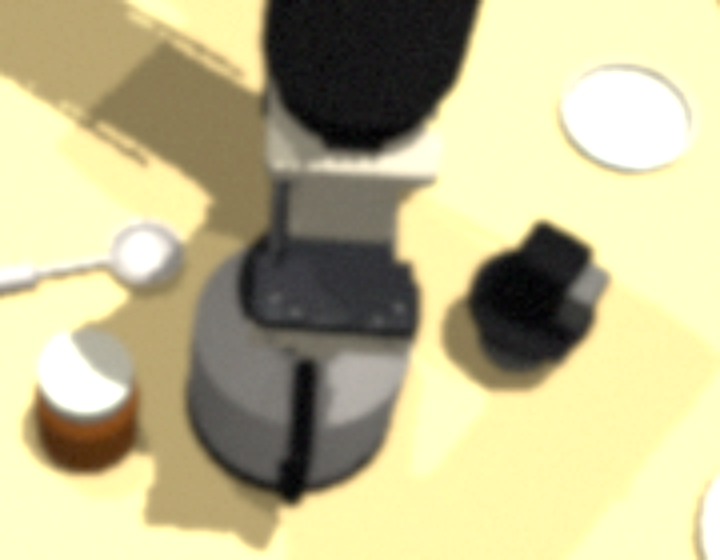

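Call:
{"api": "carry_out", "payload": {
  "targets": [
    [[0.35,0.15,-0.2,0],[0,0,0,0],[0,0,0,0],[0,0,0,0],[0,0,0,0],[0,0,0,0],[0,0,0,0],[0,0,0,0]]
  ],
  "grip": 1,
  "newtons": 30
}}

```text
time: 5.1
ee_pos: [0.531, 0.1314, 0.1824]
eef_rot: [-0.398, 0.58, 0.406, 0.583]
wrist_force: [-3.9, 1.2, 5.8]
grip_width: 0.0309
```

Run:
```python
from h import *
from bench import env,vision
plan((0.5306,0.1316,0.182),np.radians(-20.7),env.read_state())
```

```text
t 5.1 pos [0.531  0.1314 0.1824] x [-0.004  0.011 -1.   ] y yaw deg 159.35
tool shift cm [0.04 0.04 0.01] turn about tool x 0.001 (alt -3.141 ) width 0.03087175250215169 F [-3.9  1.2  5.8] q [ 0.59  0.2  -0.35 -0.01 -1.02 -0.95]
```

Call:
{"api": "carry_out", "payload": {
  "targets": [
    [[-0.3,0,0,0],[-0.5,0,0,0],[-0.5,0,0,0],[-0.5,0,0,0],[-1,0,0,0],[-1,0,0,0],[-1,0,0,0],[-1,0,0,0]]
  ]
}}

```text
time: 5.9
ee_pos: [0.5298, 0.1304, 0.2434]
eef_rot: [-0.398, 0.582, 0.407, 0.581]
wrist_force: [-0.9, 0.7, -1.3]
grip_width: 0.0306
```

Run:
```python
from h import *
from bench import env,vision
plan((0.531,0.1314,0.182),np.radians(-20.7),env.read_state())
s=vision.snapshot("scene");cv2.imwrite("pics/s3.png",cv2.convertScaleAbs(cv2.resize(s["img"][120:260,240:420],(720,560)),alpha=1.8)[:,:,::-1])
```

```text
t 5.9 pos [0.5298 0.1304 0.2434] x [-0.008  0.01  -1.   ] y yaw deg 159.32
tool shift cm [ 6.14 -0.14  0.1 ] turn about tool x 0.0 (alt -3.141 ) width 0.030622670117810107 F [-0.9  0.7 -1.3] q [ 0.59  0.15 -0.27 -0.01 -1.16 -0.95]
```

View pics/s3.png

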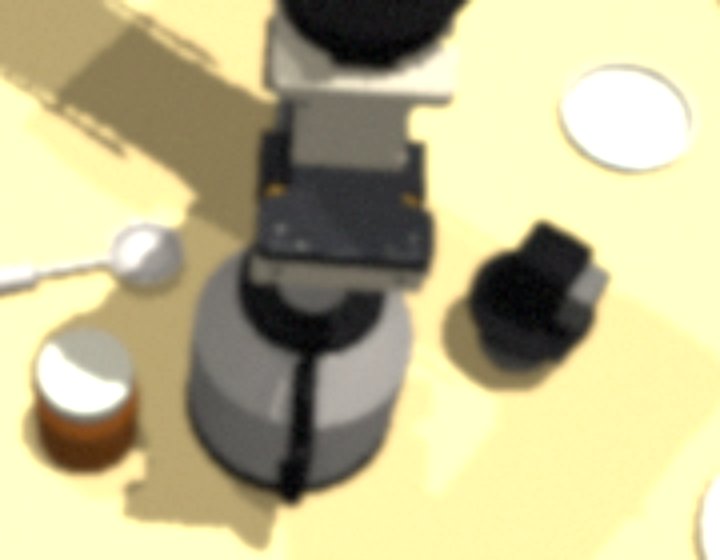

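Run:
```python
from h import *
from bench import env,vision
plan((0.579,-0.225,0.22),np.radians(-20.7),env.read_state())
```

```text
t 5.95 pos [0.5307 0.1306 0.2454] x [-0.005  0.011 -1.   ] y yaw deg 159.34
tool shift cm [  2.12 -17.08 -31.59] turn about tool x 0.001 (alt -3.141 ) width 0.030880157310279866 F [1.3 0.  0.4] q [ 0.59  0.15 -0.26 -0.01 -1.16 -0.95]
```

Call:
{"api": "carry_out", "payload": {
  "targets": [
    [[0,-1,-1.8,0],[0,-1.5,-2.8,0],[0,-1.9,-3.5,0],[0,-1.9,-3.5,0],[0,-1.9,-3.5,0],[0,-1.9,-3.5,0],[0,-1.9,-3.5,0],[0,-1.5,-2.8,0]]
  ]
}}

```text
time: 6.75
ee_pos: [0.5715, -0.1557, 0.246]
eef_rot: [-0.401, 0.577, 0.409, 0.583]
wrist_force: [1.0, 0.8, -1.7]
grip_width: 0.0307
```

Run:
```python
from h import *
from bench import env,vision
plan((0.579,-0.225,0.22),np.radians(-20.7),env.read_state())
```

```text
t 6.75 pos [ 0.5715 -0.1557  0.246 ] x [-0.     0.014 -1.   ] y yaw deg 159.81
tool shift cm [ 2.5  -3.11 -6.28] turn about tool x 0.009 (alt -3.133 ) width 0.03066511151155023 F [ 1.   0.8 -1.7] q [ 0.06  0.22 -0.16 -0.01 -1.18 -0.4 ]
```

Call:
{"api": "carry_out", "payload": {
  "targets": [
    [[0.3,-1,-2,0.009],[0.3,-0.8,-1.6,0],[0.3,-0.7,-1.4,0],[0.3,-0.4,-0.8,0],[0.3,-0.2,-0.4,0],[0.3,0,0,0],[0.3,0,0,0],[0,0,0,0]]
  ]
}}

```text
time: 7.55
ee_pos: [0.5784, -0.2305, 0.2227]
eef_rot: [-0.396, 0.58, 0.405, 0.585]
wrist_force: [0.5, 0.2, -2.2]
grip_width: 0.0305
```

Run:
```python
from h import *
from bench import env,vision
plan((0.579,-0.225,0.22),np.radians(-20.7),env.read_state())
s=vision.snapshot("wrist");np.savez("w4.npz",**s);cv2.imwrite("pics/w4.png",cv2.convertScaleAbs(s["img"][:,:,::-1],alpha=1.4))
s=vision.snapshot("scene");np.savez("s4.npz",**s);cv2.imwrite("pics/s4.png",cv2.convertScaleAbs(cv2.resize(s["img"][180:320,100:280],(720,560)),alpha=1.8)[:,:,::-1])
```

```text
t 7.55 pos [ 0.5784 -0.2305  0.2227] x [-0.001  0.014 -1.   ] y yaw deg 159.04
tool shift cm [0.28 0.14 0.53] turn about tool x -0.005 (alt 3.137 ) width 0.030478121354413707 F [ 0.5  0.2 -2.2] q [-0.07  0.29 -0.13 -0.02 -1.15 -0.29]
```

View pics/w4.png

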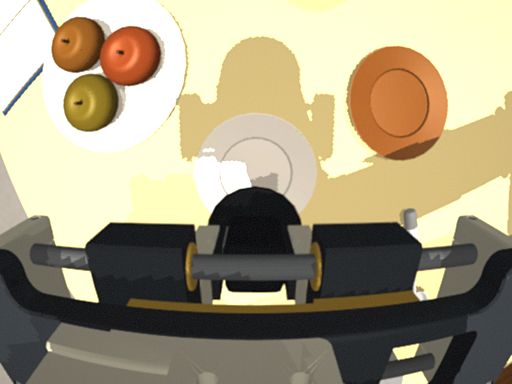

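View pics/s4.png

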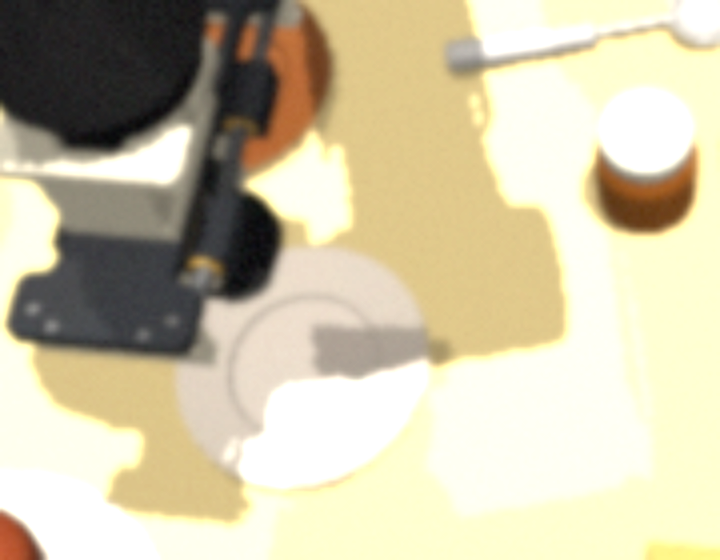

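Run:
```python
from h import *
s=dict(np.load("w4.npz"))
print(fonz(s,256,166,0.005)); 
for p in [(195,173),(318,173),(257,113),(221,165),(292,165),(257,138)]: print(p,np.round(fonz(s,*p,0.014 if p[0] in(195,318) or p[1]==113 else .005),4))
P=np.array([fonz(s,*p,0.014)[:2] for p in [(195,173),(318,173),(257,113),(213,132),(300,131)]])
A=np.c_[2*P,np.ones(len(P))];x=np.linalg.lstsq(A,(P**2).sum(1),rcond=None)[0];print("circle",x[:2],np.sqrt(x[2]+x[:2]@x[:2]))
```

```text
[ 0.57388845 -0.23117165  0.005     ]
(195, 173) [ 0.6456 -0.2518  0.014 ]
(318, 173) [ 0.5054 -0.198   0.014 ]
(257, 113) [ 0.5498 -0.2915  0.014 ]
(221, 165) [ 0.6136 -0.2479  0.005 ]
(292, 165) [ 0.5319 -0.2166  0.005 ]
(257, 138) [ 0.5605 -0.263   0.005 ]
circle [ 0.57684826 -0.22097074] 0.07504691622991935
```

Run:
```python
from h import *
from bench import env,vision
plan((0.5785,-0.2245,0.085),np.radians(-20.7),env.read_state())
```

```text
t 7.65 pos [ 0.5787 -0.2305  0.2233] x [-0.001  0.014 -1.   ] y yaw deg 159.05
tool shift cm [13.83  0.16  0.38] turn about tool x -0.004 (alt 3.137 ) width 0.030515278294916418 F [-0.   0.6 -1.7] q [-0.07  0.29 -0.13 -0.01 -1.15 -0.29]
```

Call:
{"api": "carry_out", "payload": {
  "targets": [
    [[1,0.1,0.2,0],[2,0.06,0.18,0],[2.5,0,0,0],[2.5,0,0,0],[2,0,0,0],[1.5,0,0,0],[1,0,0,0],[0.3,0,0,0]]
  ]
}}

```text
time: 8.45
ee_pos: [0.5795, -0.2211, 0.0899]
eef_rot: [-0.399, 0.578, 0.405, 0.586]
wrist_force: [0.5, 0.2, -0.8]
grip_width: 0.0307
```

Run:
```python
from h import *
from bench import env,vision
plan((0.5785,-0.2245,0.078),np.radians(-20.7),env.read_state())
```

```text
t 8.45 pos [ 0.5795 -0.2211  0.0899] x [ 0.004  0.014 -1.   ] y yaw deg 159.24
tool shift cm [ 1.19 -0.03 -0.37] turn about tool x -0.001 (alt 3.141 ) width 0.030675730383290422 F [ 0.5  0.2 -0.8] q [-0.06  0.41 -0.29 -0.02 -0.87 -0.29]
```

Down to about 0.076, then a check before the slow touch-down.

Call:
{"api": "carry_out", "payload": {
  "targets": [
    [[0.3,0,-0.35,0],[0.3,0,0,0],[0.2,0,0,0],[0.2,0,0,0],[0.2,0,0,0],[0.1,0,0,0],[0.1,0,0,0],[0,0,0,0]]
  ]
}}

```text
time: 9.25
ee_pos: [0.58, -0.2247, 0.0774]
eef_rot: [-0.4, 0.577, 0.404, 0.587]
wrist_force: [-0.1, -0.2, -1.6]
grip_width: 0.0304
```

Run:
```python
from h import *
from bench import env,vision
plan((0.5785,-0.2245,0.072),np.radians(-20.7),env.read_state())
s=vision.snapshot("scene");np.savez("s5.npz",**s);cv2.imwrite("pics/s5.png",cv2.convertScaleAbs(cv2.resize(s["img"][180:320,100:280],(720,560)),alpha=1.8)[:,:,::-1])
s=vision.snapshot("wrist");np.savez("w5.npz",**s);cv2.imwrite("pics/w5.png",cv2.convertScaleAbs(s["img"][:,:,::-1],alpha=1.4))
```

```text
t 9.25 pos [ 0.58   -0.2247  0.0774] x [ 0.008  0.013 -1.   ] y yaw deg 159.26
tool shift cm [ 0.54  0.15 -0.04] turn about tool x -0.001 (alt 3.141 ) width 0.030413782549217762 F [-0.1 -0.2 -1.6] q [-0.06  0.42 -0.3  -0.02 -0.84 -0.29]
```

View pics/s5.png

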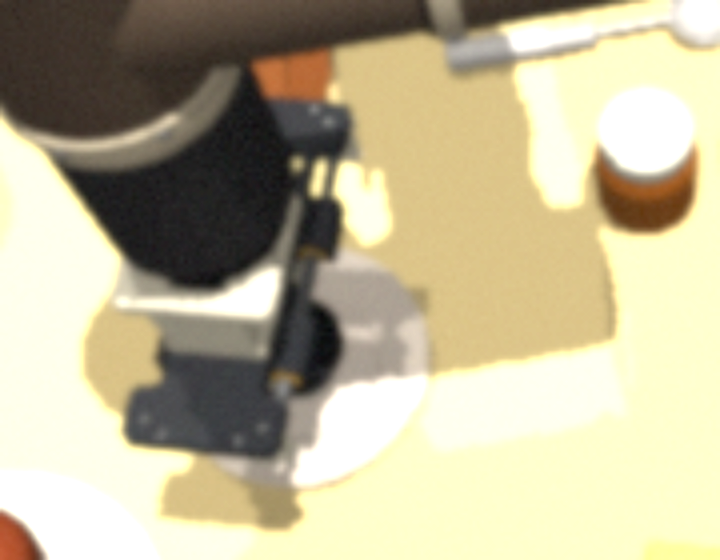

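View pics/w5.png

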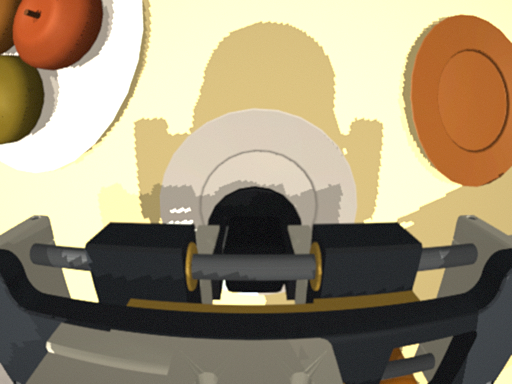

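Call:
{"api": "carry_out", "payload": {
  "targets": [
    [[0.15,0.1,0,0],[0.15,0,0,0],[0.1,0,0,0],[0,0,0,0],[0,0,0,0],[0,0,0,0],[0,0,0,0],[0,0,0,0]]
  ]
}}

```text
time: 10.15
ee_pos: [0.5792, -0.2242, 0.0733]
eef_rot: [-0.4, 0.577, 0.404, 0.587]
wrist_force: [-0.6, 0.1, -1.5]
grip_width: 0.0308
```

Run:
```python
from h import *
from bench import env,vision
plan((0.5785,-0.2245,0.07),np.radians(-20.7),env.read_state())
```

```text
t 10.15 pos [ 0.5792 -0.2242  0.0733] x [ 0.009  0.013 -1.   ] y yaw deg 159.28
tool shift cm [ 0.33  0.05 -0.05] turn about tool x -0.0 (alt 3.141 ) width 0.03076415317941745 F [-0.6  0.1 -1.5] q [-0.06  0.42 -0.31 -0.02 -0.83 -0.29]
```

Not touching yet (force still about −1.5 N).

Call:
{"api": "carry_out", "payload": {
  "targets": [
    [[0.1,0,0,0],[0.1,0,0,0],[0,0,0,0],[0,0,0,0],[0,0,0,0],[0,0,0,0],[0,0,0,0],[0,0,0,0]]
  ]
}}

```text
time: 10.95
ee_pos: [0.5793, -0.2243, 0.0713]
eef_rot: [-0.4, 0.577, 0.404, 0.587]
wrist_force: [0.2, 0.3, -1.8]
grip_width: 0.0305
```

Call:
{"api": "carry_out", "payload": {
  "targets": [
    [[0.1,0,0,0],[0.1,0,0,0],[0,0,0,0],[0,0,0,0],[0,0,0,0],[0,0,0,0],[0,0,0,0],[0,0,0,0]]
  ]
}}

```text
time: 11.75
ee_pos: [0.5795, -0.2241, 0.0713]
eef_rot: [-0.401, 0.576, 0.404, 0.587]
wrist_force: [-1.1, 0.9, 0.0]
grip_width: 0.0305
```

Call:
{"api": "carry_out", "payload": {
  "targets": [
    [[0.15,0,0,0],[0,0,0,0],[0,0,0,0],[0,0,0,0],[0,0,0,0],[0,0,0,0],[0,0,0,0],[0,0,0,0]]
  ]
}}

```text
time: 12.55
ee_pos: [0.5798, -0.2241, 0.0713]
eef_rot: [-0.401, 0.576, 0.404, 0.587]
wrist_force: [-0.2, 0.7, 0.1]
grip_width: 0.0308
```

Call:
{"api": "carry_out", "payload": {
  "targets": [
    [[0,-0.1,0,0],[0,0,0,0],[0,0,0,0],[0,0,0,0],[0,0,0,0],[0,0,0,0],[0,0,0,0],[0,0,0,0]]
  ],
  "grip": 0.62,
  "newtons": 15
}}

```text
time: 13.35
ee_pos: [0.5809, -0.2245, 0.0713]
eef_rot: [-0.401, 0.576, 0.404, 0.587]
wrist_force: [0.4, 0.7, 0.6]
grip_width: 0.0334
```

Call:
{"api": "carry_out", "payload": {
  "targets": [
    [[0,-0.2,0,0],[0,0,0,0],[0,0,0,0],[0,0,0,0],[0,0,0,0],[0,0,0,0],[0,0,0,0],[0,0,0,0]]
  ],
  "grip": 0.58
}}

```text
time: 14.15
ee_pos: [0.583, -0.2254, 0.0713]
eef_rot: [-0.401, 0.576, 0.404, 0.587]
wrist_force: [-0.2, 0.3, 0.4]
grip_width: 0.037
```

Call:
{"api": "carry_out", "payload": {
  "targets": [
    [[0,-0.2,0,0],[0,0,0,0],[0,0,0,0],[0,0,0,0],[0,0,0,0],[0,0,0,0],[0,0,0,0],[0,0,0,0]]
  ],
  "grip": 0.54
}}

```text
time: 14.95
ee_pos: [0.585, -0.2262, 0.0712]
eef_rot: [-0.401, 0.576, 0.404, 0.587]
wrist_force: [-0.3, -0.3, -0.1]
grip_width: 0.0404
```

Run:
```python
from h import *
from bench import env,vision
plan((0.5785,-0.2245,0.07),np.radians(-20.7),env.read_state())
s=vision.snapshot("wrist");np.savez("w6.npz",**s);cv2.imwrite("pics/w6.png",cv2.convertScaleAbs(s["img"][:,:,::-1],alpha=1.4))
```

```text
t 14.95 pos [ 0.585  -0.2262  0.0712] x [ 0.01   0.012 -1.   ] y yaw deg 159.36
tool shift cm [ 0.12  0.67 -0.07] turn about tool x 0.001 (alt -3.141 ) width 0.0404343949732494 F [-0.3 -0.3 -0.1] q [-0.07  0.43 -0.3  -0.02 -0.83 -0.28]
```

View pics/w6.png

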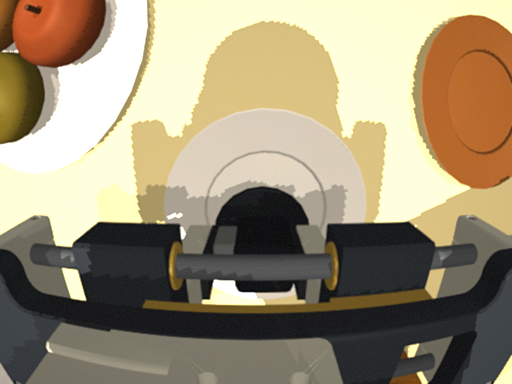

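Call:
{"api": "carry_out", "payload": {
  "targets": [
    [[0,0,0,0],[0,0,0,0],[0,0,0,0],[0,0,0,0],[0,0,0,0],[0,0,0,0],[0,0,0,0],[0,0,0,0]]
  ],
  "grip": 0.48
}}

```text
time: 15.8
ee_pos: [0.5854, -0.2263, 0.0713]
eef_rot: [-0.401, 0.576, 0.403, 0.587]
wrist_force: [0.0, 0.3, -0.0]
grip_width: 0.0453
```

Call:
{"api": "carry_out", "payload": {
  "targets": [
    [[0,0,0,0],[0,0,0,0],[0,0,0,0],[0,0,0,0],[0,0,0,0],[0,0,0,0],[0,0,0,0],[0,0,0,0]]
  ],
  "grip": 0.1
}}

```text
time: 16.6
ee_pos: [0.5854, -0.2263, 0.0713]
eef_rot: [-0.401, 0.576, 0.403, 0.587]
wrist_force: [0.0, 0.0, -0.6]
grip_width: 0.0791
```

Run:
```python
from h import *
from bench import env,vision
plan((0.5785,-0.2245,0.07),np.radians(-20.7),env.read_state())
s=vision.snapshot("wrist");np.savez("w7.npz",**s);cv2.imwrite("pics/w7.png",cv2.convertScaleAbs(s["img"][:,:,::-1],alpha=1.4))
```

```text
t 16.6 pos [ 0.5854 -0.2263  0.0713] x [ 0.011  0.011 -1.   ] y yaw deg 159.37
tool shift cm [ 0.13  0.71 -0.08] turn about tool x 0.001 (alt -3.14 ) width 0.07908315126509063 F [ 0.   0.  -0.6] q [-0.07  0.43 -0.3  -0.02 -0.83 -0.28]
```

View pics/w7.png

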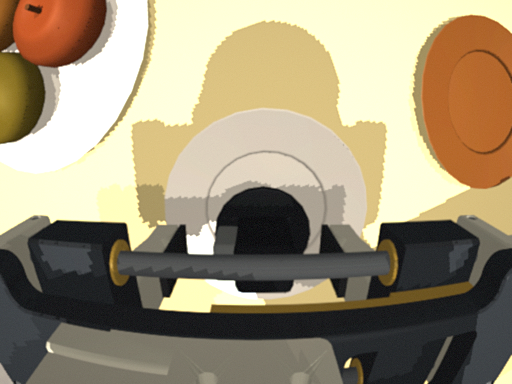

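The stopper stands free between the open fingers at about (262, 240), with the button at (226, 240). I'll retreat straight up.

Call:
{"api": "carry_out", "payload": {
  "targets": [
    [[-0.5,0,0,0],[-1,0,0,0],[-2,0,0,0],[-2,0,0,0],[-3,0,0,0],[-3,0,0,0],[-3,0,0,0],[-3,0,0,0]]
  ],
  "grip": 0
}}

```text
time: 17.45
ee_pos: [0.5809, -0.2281, 0.2534]
eef_rot: [-0.4, 0.578, 0.405, 0.585]
wrist_force: [0.2, -0.1, -0.4]
grip_width: 0.0879
```

Call:
{"api": "carry_out", "payload": {
  "targets": [
    [[0,2,4,0],[0,2,4,0],[0,2,4,0],[0,2,4,0],[0,1,2,0],[0,0,0,0],[0,0,0,0],[0,0,0,0]]
  ]
}}

```text
time: 18.25
ee_pos: [0.5618, -0.0234, 0.2703]
eef_rot: [-0.403, 0.572, 0.4, 0.591]
wrist_force: [-0.1, -0.2, 0.0]
grip_width: 0.0878
```

Run:
```python
from h import *
from bench import env,vision
plan((0.5785,-0.2245,0.07),np.radians(-20.7),env.read_state())
for n,b in (("scene",(180,320,100,280)),("top",(110,230,300,454))):
    s=vision.snapshot(n);np.savez(n+"8.npz",**s);cr=s["img"][b[0]:b[1],b[2]:b[3]];cv2.imwrite(f"pics/{n}8.png",cv2.convertScaleAbs(cv2.resize(cr,(720,560)),alpha=1.6)[:,:,::-1])
```

```text
t 18.25 pos [ 0.5618 -0.0234  0.2703] x [ 0.024  0.012 -1.   ] y yaw deg 159.23
tool shift cm [ 19.82  -8.33 -18.61] turn about tool x -0.001 (alt 3.14 ) width 0.08782443336183283 F [-0.1 -0.2  0. ] q [ 0.3   0.14 -0.21 -0.   -1.19 -0.66]
```

View pics/scene8.png

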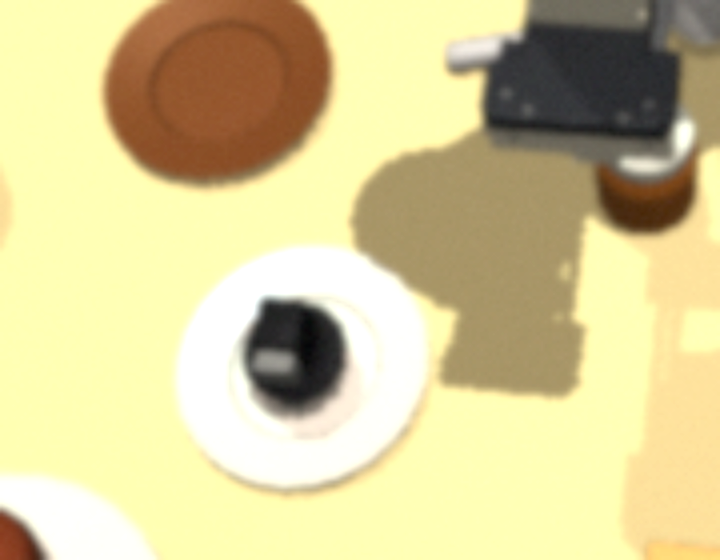

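View pics/top8.png

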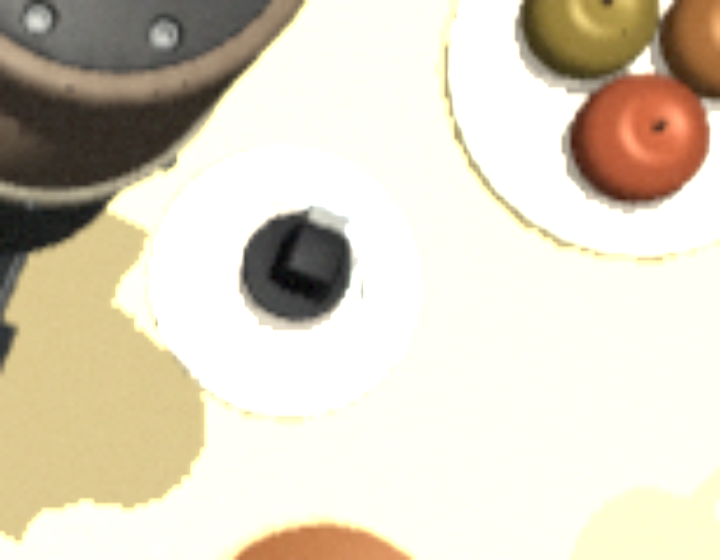

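Run:
```python
from h import *
from bench import env,vision,job
T=dict(np.load("top8.npz"));S=dict(np.load("scene8.npz"))
f=onz(T,300+297/4.675,110+267/4.667,.045);g=onz(T,300+316/4.675,110+252/4.667,.089);s=onz(T,300+286/4.675,110+281/4.667,.012)
fs=onz(S,100+294/4,180+357/4,.045)
print("flange top/scene",f,fs,"grip top",g,"saucer",s,"offset",np.linalg.norm((f-s)[:2]),"tilt deg",np.degrees(np.linalg.norm((g-f)[:2])/.044))
print(env.read_state()["qvel"].round(3)); job.job_done()
```

```text
flange top/scene [ 0.57841204 -0.22506588  0.045     ] [ 0.58751614 -0.22242065  0.045     ] grip top [ 0.57899744 -0.22427602  0.089     ] saucer [ 0.57602701 -0.22693235  0.012     ] offset 0.003028546617915885 tilt deg 1.280227083352709
[-0.004  0.007 -0.003 -0.004  0.001 -0.002]
the job is handed in; nothing more can be done
```

I opened the squat jug and set its stopper upright in the middle of the empty white saucer. The job was handed in after about 18 s of the 43 s allowed; no verdict was reported.

- **Pull:** I gripped the stopper along its button axis. The finger opening read 31 mm, slightly under the 32 mm expected with the button fully in. It stayed at 31 mm while I lifted the stopper 61 mm straight up.
- **Placing:** I lowered it in 1–2 mm steps until the saucer carried its weight, then opened the fingers in stages. I moved the hand along with the opening so the springing button would not push the stopper over. Then I backed off upwards and away.
- **Last checks (top view):** The stopper's axis is about 3 mm from the saucer's centre and its tilt is about 1°. The grey button shows out again and the gripper is well clear of everything.
- **Disagreement:** The scene camera put the stopper's flange about 9 mm further out in x than the top view did. I picked that pixel by eye, with the grip block partly covering the flange. Even at that reading the axis is well inside the 35 mm limit.

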